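Charge the mill jar from the lipped pan

TASK

Charge the open mill jar with the five steel grinding balls: carry the pan level, rest the lip of its spout just inside the mouth of the open jar, and only then tilt it until all five balls have run into the jar, none missing the mouth. Then set the empty pan down flat on the worktop and let go, with the jar left standing where it is, the closed jar and the two bottles undisturbed and the blue tang not struck.

Things in the scene. Friction and masses are not known exactly. Their poses are not given: they have to be found in the camera images.
- pan: Open aluminium pouring pan, a straight trough with a black handle behind, 197 mm long, 28 mm wide, 24 mm inside, 0.16 kg, with the balls in it. Origin: centre of its flat underside; x points along the pan to the spout, y to its left, z up. Flat floor (top at z 2.5 mm) from x -32 to +32 mm between walls 22 mm high; then the spout.
- pan_bowl (a point): point in the pan (x 20, z 10 mm). The balls stay in while the pan is level and roll out over the spout freely once it is nosed down more than 14 degrees; 40 degrees empties it within a second
- pan_spout (a point): underside of the spout's end where the lip begins (pan x 82, z 13 mm). From x 32 mm to here the floor rises at 14 degrees (top to z 15 mm) between the side walls, 28 mm over all, whose top edge climbs to z 31 mm. The end is open
- pan_lip (a point): tip of the lip (pan x 92.5, z 2.5 mm): a tongue turned down beyond the spout's end, 27 mm wide narrowing to 18 mm; with the pan level it reaches 10 mm below the spout's end
- pan_grip (a point): middle of the handle (pan x -70, z 46 mm), the place to grip across its width: a level black bar along the pan's x, 13 mm wide, 18 mm high, from x -103 to -39 mm, joined by a thin steel neck to the pan's rear wall at x -34 mm
- ball1: steel grinding ball, 14 mm diameter, 12 g, lying loose in the pan; origin at its centre
- ball2: steel grinding ball, 14 mm diameter, 12 g, lying loose in the pan; origin at its centre
- ball3: steel grinding ball, 14 mm diameter, 12 g, lying loose in the pan; origin at its centre
- ball4: steel grinding ball, 14 mm diameter, 12 g, lying loose in the pan; origin at its centre
- ball5: steel grinding ball, 14 mm diameter, 12 g, lying loose in the pan; origin at its centre
- open_jar: the OPEN steel mill jar: upright round jar with two black rubber bands, body 84 mm diameter up to z 62 mm, sloping in to a neck 52 mm outside, 98 mm high in all, 0.7 kg, loose. Inner floor at z 6 mm. Origin: centre of its underside, z up. Its place and that of the closed jar are exchanged at random.
- jar_mouth (a point): centre of the open jar's mouth in the plane of its rim, 98 mm above the jar's underside; the mouth is round, 44 mm inside, 52 mm outside (wall 4 mm), z up
- closed_jar: the same jar closed with a dark lid (62 mm) and black knob, 129 mm high in all, loose; bystander, not to be disturbed. Origin: centre of its underside.
- spray_bottle: large blue bottle, 68 mm diameter, 141 mm high, standing loose; bystander. Origin: centre of its underside.
- flask: smaller white bottle with blue cap, 44 mm diameter, 103 mm high, standing loose; bystander. Origin: centre of its underside. The two bottles change places at random.
- tang: blue polishing tang standing on its three feet, 81 x 137 mm (x, y), 128 mm high, standing fast between the two jars; bystander, not to be struck. Origin: on the worktop under its middle.
- lamp_head (a point): middle of the grey hood of the fixed desk lamp that hangs over the right rear of the work, about 170 mm across, from 300 to 450 mm above the worktop: the gripper and wrist must pass beside it

How it is judged (in metres and radians):
On the way, in this order (a step that is already met when the one before it is completed fails the run):
1. the lip rests inside the open jar's mouth (tip below the rim, within 19 mm of the axis, pan touching jar) while the loaded pan is level within 14 degrees (horizontal distance between pan_lip and jar_mouth below 0.019 m and z of pan_lip in the frame of jar_mouth below -0.001 m and angle between pan's own z axis and vertical below 0.245 rad and contact force between pan and open_jar above 0.1 N and distance between each of ball1, ball2, ball3, ball4, ball5 and pan_bowl below 0.085 m), for 0.15 s.
2. all five balls are inside the jar (horizontal distance between each of ball1, ball2, ball3, ball4, ball5 and open_jar below 0.038 m and z of each of ball1, ball2, ball3, ball4, ball5 in the frame of open_jar below 0.06 m), for 0.2 s.
At the end, for the whole second after the job is handed in: all five balls lie inside the open jar; the jar stands upright within 50 mm of where it stood; the pan lies flat on the worktop, released and at rest; the closed jar and the two bottles stand upright within 30 mm of where they stood (all of step 2 and linear speed of each of ball1, ball2, ball3, ball4, ball5 below 0.05 m/s and angle between open_jar's own z axis and vertical below 0.05 rad and distance of open_jar from where it was at the start of the episode below 0.05 m and height (world z) of pan between -0.004 and 0.006 m and angle between pan's own z axis and vertical below 0.08 rad and linear speed of pan below 0.02 m/s and angle between each of closed_jar, spray_bottle, flask's own z axis and vertical below 0.1 rad and distance of each of closed_jar, spray_bottle, flask from where it was at the start of the episode below 0.03 m); the robot touches nothing.
It fails at once if a ball misses: it is neither in the pan nor in or over the open jar ((distance between ball1 and pan_bowl above 0.1 m and horizontal distance between ball1 and open_jar above 0.044 m) or (distance between ball2 and pan_bowl above 0.1 m and horizontal distance between ball2 and open_jar above 0.044 m) or (distance between ball3 and pan_bowl above 0.1 m and horizontal distance between ball3 and open_jar above 0.044 m) or (distance between ball4 and pan_bowl above 0.1 m and horizontal distance between ball4 and open_jar above 0.044 m) or (distance between ball5 and pan_bowl above 0.1 m and horizontal distance between ball5 and open_jar above 0.044 m)).
It fails at once if with balls still to pour, the pan is tilted over 20 degrees while its lip is outside the mouth (tip over 26 mm from the axis or over 15 mm above the rim) (angle between pan's own z axis and vertical above 0.35 rad and (horizontal distance between pan_lip and jar_mouth above 0.026 m or z of pan_lip in the frame of jar_mouth above 0.015 m) and not (horizontal distance between each of ball1, ball2, ball3, ball4, ball5 and open_jar below 0.038 m and z of each of ball1, ball2, ball3, ball4, ball5 in the frame of open_jar below 0.06 m)).
It fails at once if the open jar is tipped more than 20 degrees (angle between open_jar's own z axis and vertical above 0.35 rad).
It fails at once if the closed jar or a bottle is knocked over or pushed more than 30 mm (angle between any of closed_jar, spray_bottle, flask's own z axis and vertical above 0.35 rad or distance of any of closed_jar, spray_bottle, flask from where it was at the start of the episode above 0.03 m).
It fails at once if the tang is struck or pressed with more than 10 N (contact force between tang and anything else above 10 N).
It also fails if it takes over 64 s, if anything falls off the work surface, if the arm or the gripper's body presses on something with over 40 N, if the wrist force passes 120 N, or if a joint passes its speed limit or range.

ROBOT

A 6-joint arm with a two-finger parallel gripper is mounted at the origin on a cart in front of the work surface, level with it; the furniture and walls round the work are solid. World frame = base frame: x ahead of the robot, y to its left, z up, the work surface at z = 0. Lengths are in m, angles in degrees, forces in N, time in s.
With the tool pointing down it reaches from about 0.35 to 0.875 m from the base axis. Payload 4.2 kg.
Tool frame: the origin (TCP) lies on the centre line of the jaws, within the pads' length; the fingertips stand 19 mm ahead of it and the grasp point (between the pads) is the TCP; z points along the fingers, y is the line along which they close (so a half turn about z gives the same grasp; the last joint's range is limited). The gripper opens to 87 mm and grips with 3 to 60 N. Pads are 19 mm wide; open, the fingers measure 117 mm over their backs; the gripper's body (75 mm by 190 mm) begins 51 mm behind the grasp point.
Start: joints at [80.993, 22.042, 0.453, 0, -68.411, -14.817], TCP at [0.252, 0.572, 0.22] pointing down, gripper open.
Joint ranges: [-179.83, 179.83], [-69.29, 118.12], [-61.27, 80.66], [-181.25, 117.63], [-171.15, -9.14], [-177.46, 177.46]. Speed limits (degrees/s): [159.86, 159.86, 180, 180, 180, 180].

INTERFACE

Orientations are given as a 3x3 rotation matrix whose columns are the frame's x, y, z axes.
In Python, from station import sense, capture, finish_job, search_frame, masks_of gives the robot as it stands.
- The arm moves only by the tool drive_tool, never from a script. Its argument "rows" is a list of rows, each a list of 7 numbers: the opening in per cent of the stroke, from 0 (shut) to 100 (fully open), then the shift along the world's x, y, z in mm, then the turn, a rotation vector about the world's x, y, z in rad. In form: [[fingers, dx, dy, dz, wx, wy, wz], ...]. A call has 1 to 5 rows; each row shifts and turns the commanded pose from where the row before left it; what a row does not reach is not made up. A row lasts 1/12 s, in which the tool goes at most 41.7 mm and 7.16 degrees, less where a joint would pass 70% of its speed; a pose out of reach is approached as far as the arm can. A call is refused whole if a number of a shift passes 41.7 or a number of a turn 0.125, either way. A call with a gripper value outside its range is refused whole. The fingers move at their own pace and stop on an object; the grip force is fixed at half the most. Time passes only in rows, so rows that do not move let the fingers close. It gives the time, the measured TCP pose, the force, the opening and the grip force at its end, in the units of the state.
- sense(): the state, without advancing time (a new reading comes with each control period).
- capture(name): name is "scene" or "top" or "wrist"; returns a dict with "frame" (480x640x3 uint8, red, green, blue), "z_map" (480x640 float32, m along the optical axis (not along the pixel's ray), 0 where there is no reading), "fx", "fy", "cx", "cy" (pixels), "R" (3x3) and "t" (3): a world point X has camera coordinates R X + t; the wrist camera has in their place "T_tool_cam" (4x4, takes a point from camera to tool coordinates, whose origin is the TCP and whose axes are the flange's). Camera axes: x right, y down, z forward; pixel columns grow to the right and rows downward; lengths in m; the calibration is good to about 2 mm. A picture is of the moment at which its call begins: read the wrist's pose just before it.
- finish_job(): hands the job in; it is judged then, once.
Trained networks look in a picture, given as the dict that the camera call returned (one of the last four; its "shot" number tells which), for a name from the list of things; names that differ only in an ending like _2 or _b are one class to them, and where a whole thing is asked for, a point or a joint stands for the part that bears it (a point fixed in the world has none). Each returns a list of dicts, best first, with "p" (0 to 1); they miss things now and then, are a little off and sometimes report something else, mostly with a low value. They report only what shows in the picture. A call takes as long as a camera call.
- search_frame(label, picture): "xy" ([column, row] in pixels, amid what is visible of it).
- masks_of(label, picture): "region" (480x640 bool, what is visible of it) and "xy" ([column, row] in pixels, amid what is visible of it).
The state is a dict: "time_s": time; "joints": joint angles; "joint_velocities": joint speeds; "effort": joint torques, N m; "tcp_pos": TCP position; "ee_rot": TCP orientation; "wrist_force": force on the tool from outside, world axes, zero at the start; "moment": the same for the moment, N m; "gripper_width": opening from 0.0 (shut) to 1.0 (fully open); "gripper_force": force on a finger pad.
Only numpy, scipy, OpenCV 4.12 (cv2) and the standard library are available. Lean on these libraries where they do the work, as an engineer would, in place of code of your own. Each camera call takes 0.05 s, during which the arm holds its last target. There are 200 camera calls.

## Working session

There is one attempt and no reset: what is moved stays moved. The work goes in short steps, Python scripts to look and compute and a tool call to move; the robot and the scene stay as the last step left them, time stands still between calls to the robot, and variables do not carry over. Pictures are saved under pics/ and viewed, at most 10 in all, crops included, and the job is handed in when it is done.

Besides the shell and the picture viewer there is one more tool, called after ">>>" as a command line: name --pt "numbers of a row" for each row, then --argument value for the rest. drive_tool: Moves the arm, as the interface text tells. Its arguments: {"type":"object","properties":{"rows":{"type":"array"}},"required":["rows"]}

```bash
mkdir -p pics
cat > h.py <<'E'
import numpy as np, cv2
from station import *
def world(c,mask):
    v,u=np.nonzero(mask&(c["z_map"]>0)); z=c["z_map"][v,u]
    P=np.stack([(u-c["cx"])/c["fx"]*z,(v-c["cy"])/c["fy"]*z,z],1)
    if "R" in c: return (P-c["t"])@np.array(c["R"])
    T=np.array(c["T_tool_cam"]); s=c["s"]
    return (P@T[:3,:3].T+T[:3,3])@np.array(s["ee_rot"]).T+s["tcp_pos"]
def save(c,n): cv2.imwrite(f"pics/{n}.png",c["frame"][:,:,::-1])
E
python3 - <<'E'
from h import *
np.set_printoptions(precision=3,suppress=True)
for n in ("top","scene"):
    c=capture(n); save(c,n+"0")
    for l in ("pan","open_jar","closed_jar","spray_bottle","flask","tang","pan_grip","lamp_head"):
        try: r=masks_of(l,c)
        except Exception as e: print(l,e); continue
        for m in r[:2]:
            P=world(c,m["region"])
            if len(P): print(n,l,round(m["p"],2),np.round(m["xy"]),m["region"].sum(),np.percentile(P,[3,50,97],axis=0).ravel())
print(sense())
E
```

```text
top pan 0.67 [370. 275.] 470 [ 0.448 -0.333 -0.001  0.51  -0.22   0.016  0.545 -0.173  0.059]
top open_jar 0.97 [308. 252.] 852 [ 0.537 -0.09   0.002  0.575 -0.053  0.066  0.611 -0.015  0.099]
top closed_jar 0.83 [199. 257.] 941 [0.512 0.204 0.017 0.545 0.234 0.078 0.587 0.273 0.129]
top closed_jar 0.24 [370. 277.] 415 [ 0.451 -0.329 -0.     0.51  -0.222  0.016  0.543 -0.176  0.059]
top spray_bottle 0.9 [244. 288.] 602 [0.431 0.089 0.046 0.458 0.114 0.112 0.489 0.148 0.144]
top flask 0.64 [352. 220.] 289 [ 0.635 -0.189  0.011  0.649 -0.169  0.081  0.672 -0.153  0.106]
top tang 0.57 [246. 232.] 426 [ 0.588  0.042 -0.001  0.6    0.11   0.063  0.655  0.163  0.125]
top pan_grip 0.61 [380. 277.] 627 [ 0.448 -0.332 -0.001  0.501 -0.244  0.015  0.543 -0.176  0.058]
lamp_head it knows: ball, closed_jar, flask, jar_mouth, open_jar, pan, pan_bowl, pan_grip, pan_lip, pan_spout, spray_bottle, tang
scene pan 0.72 [363. 372.] 940 [ 0.446 -0.337  0.001  0.503 -0.241  0.018  0.544 -0.179  0.056]
scene open_jar 0.59 [322. 288.] 1472 [ 0.538 -0.095  0.011  0.563 -0.07   0.063  0.611 -0.02   0.097]
sce
[... 642 characters left out ...]
246  0.018  0.541 -0.183  0.056]
lamp_head it knows: ball, closed_jar, flask, jar_mouth, open_jar, pan, pan_bowl, pan_grip, pan_lip, pan_spout, spray_bottle, tang
{'time_s': 0.8, 'joints': array([ 80.994,  22.038,   0.453,  -0.002, -68.412, -14.819]), 'joint_velocities': array([-0.05 , -0.027, -0.107,  0.014,  0.069,  0.054]), 'effort': array([ -0.001, -39.041,  18.761,   4.224,   0.016,  -0.   ]), 'tcp_pos': array([0.252, 0.572, 0.22 ]), 'ee_rot': array([[ 0.915, -0.404, -0.   ],
       [-0.404, -0.915,  0.   ],
       [-0.   , -0.   , -1.   ]]), 'wrist_force': array([0.906, 0.135, 0.016]), 'moment': array([ 0.038, -0.03 , -0.003]), 'gripper_force': 0.0, 'gripper_width': 0.9978792239584542}
```

Run:
```python
from h import *
np.set_printoptions(precision=3,suppress=True)
c=capture("scene")
cv2.imwrite("pics/s1.png",cv2.resize(c["frame"][180:440,150:500,::-1],(800,594)))
m=masks_of("pan",c)[0]["region"]; P=world(c,m)
d=capture("top"); Q=world(d,masks_of("pan",d)[0]["region"])
for A in (P,Q):
    H=A[(A[:,2]>.045)&(A[:,2]<.07)]; print("handle",len(H),H.mean(0),np.percentile(H,[2,98],axis=0).ravel())
    mm=A[:,:2].mean(0); u=np.linalg.svd(A[:,:2]-mm,full_matrices=False)[2][0]; print(mm,u,np.degrees(np.arctan2(u[1],u[0])), np.percentile((A[:,:2]-mm)@u,[1,99]))
J=world(d,masks_of("open_jar",d)[0]["region"]); R=J[J[:,2]>.093]; print("rim",len(R),(R.min(0)+R.max(0))/2,np.ptp(R,axis=0),R.mean(0))
A=world(d,np.ones((480,640),bool)); L=A[(A[:,2]>.28)&(A[:,2]<.6)&(A[:,0]>.3)]
print("lamp",len(L),np.percentile(L,[1,50,99],axis=0))
```

```text
handle 250 [ 0.459 -0.314  0.053] [ 0.442 -0.342  0.046  0.478 -0.286  0.057]
[ 0.496 -0.251] [-0.513 -0.858] -120.87624201889132 [-0.086  0.103]
handle 108 [ 0.46  -0.311  0.054] [ 0.443 -0.337  0.049  0.477 -0.285  0.06 ]
[ 0.504 -0.238] [-0.505 -0.863] -120.32916356842453 [-0.076  0.113]
rim 95 [ 0.577 -0.053  0.099] [0.048 0.05  0.013] [ 0.578 -0.053  0.098]
lamp 7321 [[ 0.638 -0.342  0.281]
 [ 0.772 -0.249  0.405]
 [ 1.089  0.414  0.477]]
```

View pics/s1.png

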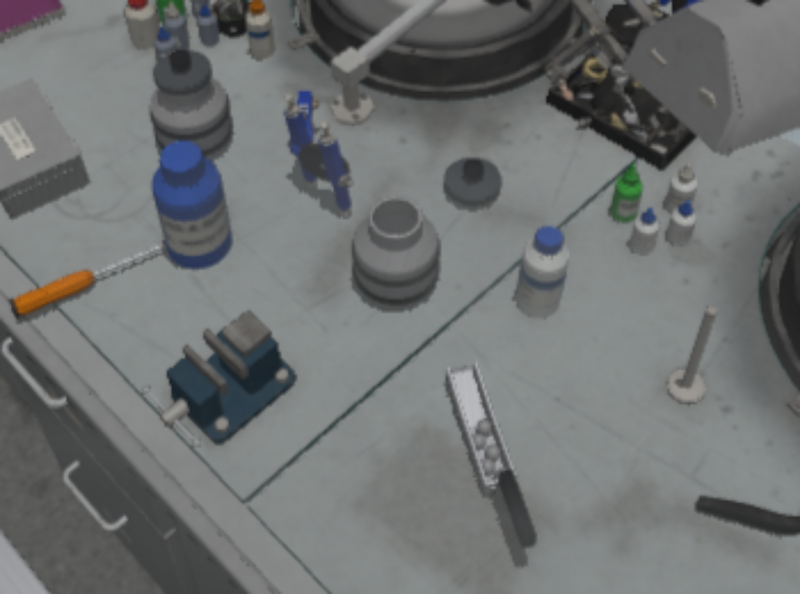

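View pics/top0.png

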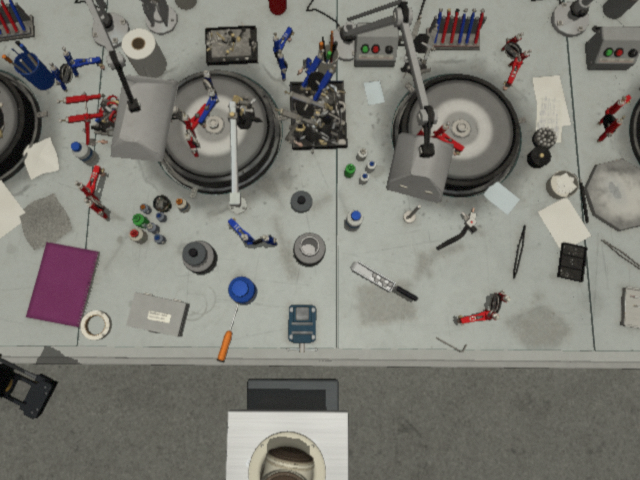

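The scene view shows the open jar at about (395,255) in the crop. The pan lies at (490,450), spout toward the jar, with the balls in its rear half. The top view agrees: jar at (309,249), pan from (355,265) to (415,297). The lamp hood at (418,165) is behind the work.

I'll go over the pan with the yaw turned by about -97°.

>>> drive_tool --pt "100 12 -36 4 0 0 -0.07" --pt "100 12 -36 4 0 0 -0.07" --pt "100 12 -36 4 0 0 -0.07" --pt "100 12 -36 4 0 0 -0.07" --pt "100 12 -36 4 0 0 -0.07"

```text
time_s: 1.47
tcp_pos: [0.3127, 0.39, 0.2399]
ee_rot: [[0.719, -0.695, 0.0], [-0.695, -0.719, 0.0], [0.0, -0.0, -1.0]]
wrist_force: [0.1, 0.8, -0.5]
gripper_width: 0.998
gripper_force: 0.0
```

>>> drive_tool --pt "100 12 -36 0 0 0 -0.07" --pt "100 12 -36 0 0 0 -0.07" --pt "100 12 -36 0 0 0 -0.07" --pt "100 12 -36 0 0 0 -0.07" --pt "100 12 -36 0 0 0 -0.07"

```text
time_s: 1.88
tcp_pos: [0.3726, 0.21, 0.2401]
ee_rot: [[0.437, -0.899, 0.001], [-0.899, -0.437, 0.001], [-0.0, -0.001, -1.0]]
wrist_force: [1.0, 0.0, -0.2]
gripper_width: 1.001
gripper_force: 0.0
```

>>> drive_tool --pt "100 8 -36 0 0 0 -0.07" --pt "100 8 -36 0 0 0 -0.07" --pt "100 8 -36 0 0 0 -0.07" --pt "100 8 -36 0 0 0 -0.07" --pt "100 8 -36 0 0 0 -0.07"

```text
time_s: 2.3
tcp_pos: [0.4124, 0.03, 0.2402]
ee_rot: [[0.102, -0.995, 0.001], [-0.995, -0.102, 0.001], [-0.0, -0.001, -1.0]]
wrist_force: [1.0, -0.3, 0.2]
gripper_width: 1.003
gripper_force: 0.0
```

>>> drive_tool --pt "100 6 -36 0 0 0 -0.07" --pt "100 6 -36 0 0 0 -0.07" --pt "100 6 -36 0 0 0 -0.07" --pt "100 6 -36 0 0 0 -0.07" --pt "100 4 -36 0 0 0 -0.07"

```text
time_s: 2.72
tcp_pos: [0.4406, -0.1502, 0.24]
ee_rot: [[-0.246, -0.969, 0.001], [-0.969, 0.246, -0.0], [-0.0, -0.001, -1.0]]
wrist_force: [1.5, -0.3, 0.9]
gripper_width: 1.0
gripper_force: 0.0
```

>>> drive_tool --pt "100 2 -30 0 0 0 -0.07" --pt "100 2 -30 0 0 0 -0.07" --pt "100 2 -30 0 0 0 -0.07" --pt "100 0 0 0 0 0 -0.07" --pt "100 0 0 0 0 0 0"

```text
time_s: 3.13
tcp_pos: [0.4461, -0.2397, 0.2393]
ee_rot: [[-0.505, -0.863, -0.001], [-0.863, 0.505, 0.0], [0.0, 0.001, -1.0]]
wrist_force: [0.1, -0.3, -0.3]
gripper_width: 1.002
gripper_force: 0.0
```

```bash
cat >> h.py <<'E'
def wrist():
    s=sense(); c=capture("wrist"); c["s"]=s; return c
E
python3 - <<'E'
from h import *
np.set_printoptions(precision=4,suppress=True)
c=wrist(); save(c,"w1")
for l in ("pan","open_jar","pan_lip","jar_mouth","pan_grip"):
    for r in masks_of(l,c)[:1]:
        A=world(c,r["region"]); print(l,r["p"],r["xy"],len(A),np.percentile(A,[1,50,99],axis=0).ravel() if len(A) else "")
        if l=="pan":
            H=A[(A[:,2]>.045)&(A[:,2]<.065)]
            mm,(w,h),a=cv2.minAreaRect(H[:,:2].astype(np.float32)); print("handle",len(H),mm,w,h,a,H.mean(0))
            mm,(w,h),a=cv2.minAreaRect(A[:,:2].astype(np.float32)); print("pan",mm,w,h,a)
        if l=="open_jar" and len(A):
            R=A[A[:,2]>.093]; print("rim",cv2.minEnclosingCircle(R[:,:2].astype(np.float32)),np.median(R[:,2]))
E
```

```text
pan 0.71 [271.8, 230.0] 3017 [ 0.4456 -0.3389 -0.0011  0.5023 -0.2462  0.0188  0.5477 -0.1772  0.0555]
handle 854 (0.46255671977996826, -0.3132416009902954) 0.06374529004096985 0.013515186496078968 60.15738296508789 [ 0.4619 -0.3133  0.0533]
pan (0.49685147404670715, -0.25728660821914673) 0.19489851593971252 0.035082314163446426 59.317806243896484
open_jar 0.59 [290.0, 357.7] 470 [ 0.4411 -0.2665 -0.0008  0.5709 -0.0932  0.0178  0.6028 -0.0708  0.3442]
rim ((0.4412471055984497, -0.26566773653030396), 0.0016671520425006747) 0.3439436061928685
pan_lip 0.88 [270.5, 230.2] 2982 [ 0.4453 -0.3389  0.0006  0.5011 -0.2474  0.0213  0.5471 -0.1763  0.0555]
jar_mouth 0.7 [288.7, 359.2] 425 [ 0.5419 -0.0973  0.0037  0.5717 -0.0934  0.018   0.6001 -0.0711  0.0446]
pan_grip 0.98 [271.8, 234.9] 2820 [ 0.4451 -0.339   0.0007  0.501  -0.2474  0.0221  0.5464 -0.1759  0.0555]
```

View pics/w1.png

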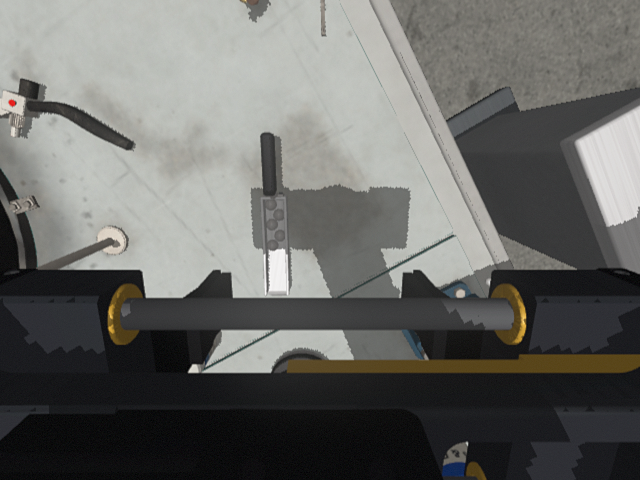

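The wrist view shows the handle at (268,163), five balls at (275,225) and the empty spout at (277,270). The handle centre is at (0.4626,-0.3132) and its heading matches the tool, so I'll descend onto it.

>>> drive_tool --pt "100 5.5 -24.5 0 0 0 0" --pt "100 5.5 -24.5 0 0 0 0" --pt "100 5.5 -24.5 -10 0 0 0" --pt "100 0 0 -30 0 0 0" --pt "100 0 0 -30 0 0 0"

```text
time_s: 3.85
tcp_pos: [0.4643, -0.3126, 0.17]
ee_rot: [[-0.501, -0.865, 0.004], [-0.865, 0.501, -0.001], [-0.001, -0.004, -1.0]]
wrist_force: [0.6, 0.3, -0.2]
gripper_width: 0.999
gripper_force: 0.0
```

>>> drive_tool --pt "70 0 0 -30 0 0 0" --pt "60 0 0 -30 0 0 0" --pt "60 0 0 -30 0 0 0" --pt "60 0 0 -20 0 0 0" --pt "60 0 0 -13 0 0 0"

```text
time_s: 4.27
tcp_pos: [0.4618, -0.3105, 0.0442]
ee_rot: [[-0.5, -0.866, -0.004], [-0.866, 0.5, 0.001], [0.001, 0.004, -1.0]]
wrist_force: [0.3, -0.3, 0.4]
gripper_width: 0.699
gripper_force: 0.0
```

>>> drive_tool --pt "40 0 0 0 0 0 0" --pt "30 0 0 0 0 0 0" --pt "20 0 0 0 0 0 0" --pt "10 0 0 0 0 0 0" --pt "0 0 0 0 0 0 0"

```text
time_s: 4.68
tcp_pos: [0.4638, -0.3119, 0.048]
ee_rot: [[-0.501, -0.866, 0.003], [-0.866, 0.501, -0.001], [-0.001, -0.003, -1.0]]
wrist_force: [-0.1, -0.1, 0.6]
gripper_width: 0.327
gripper_force: 0.0
```

>>> drive_tool --pt "0 0 0 0 0 0 0" --pt "0 0 0 0 0 0 0" --pt "0 0 0 0 0 0 0"

```text
time_s: 4.93
tcp_pos: [0.4628, -0.3118, 0.0471]
ee_rot: [[-0.501, -0.865, 0.0], [-0.865, 0.501, -0.0], [-0.0, -0.0, -1.0]]
wrist_force: [0.2, 0.3, 3.1]
gripper_width: 0.144
gripper_force: 29.9
```

>>> drive_tool --pt "0 0 0 3 0 0 0" --pt "0 0 0 7 0 0 0" --pt "0 0 0 11 0 0 0" --pt "0 0 0 14 0 0 0" --pt "0 0 0 15 0 0 0"

```text
time_s: 5.35
tcp_pos: [0.4622, -0.3115, 0.0968]
ee_rot: [[-0.501, -0.865, -0.002], [-0.865, 0.501, 0.001], [0.0, 0.002, -1.0]]
wrist_force: [0.5, 0.1, -2.2]
gripper_width: 0.144
gripper_force: 29.9
```

>>> drive_tool --pt "0 0 0 15 0 0 0" --pt "0 0 0 15 0 0 0" --pt "0 0 0 15 0 0 0" --pt "0 0 0 13 0 0 0" --pt "0 0 0 10 0 0 0"

```text
time_s: 5.77
tcp_pos: [0.4629, -0.3118, 0.166]
ee_rot: [[-0.501, -0.865, 0.001], [-0.865, 0.501, -0.0], [-0.0, -0.001, -1.0]]
wrist_force: [0.5, 0.1, -1.7]
gripper_width: 0.142
gripper_force: 29.9
```

>>> drive_tool --pt "0 0 0 7 0 0 0" --pt "0 0 0 4 0 0 0" --pt "0 0 0 1 0 0 0" --pt "0 0 0 0 0 0 0"

```text
time_s: 6.1
tcp_pos: [0.4627, -0.3116, 0.1763]
ee_rot: [[-0.501, -0.865, -0.001], [-0.865, 0.501, 0.0], [-0.0, 0.001, -1.0]]
wrist_force: [-0.2, -0.1, -2.4]
gripper_width: 0.14
gripper_force: 29.9
```

```bash
cat > look.py <<'E'
from h import *
import sys
np.set_printoptions(precision=4,suppress=True)
s=sense(); tcp=s["tcp_pos"]; print(tcp)
ims=[]
for n in ("scene","top"):
    c=capture(n); save(c,n+sys.argv[1])
    r=masks_of("pan",c)
    if r:
        A=world(c,r[0]["region"]); u=-s["ee_rot"][:2,0]; u/=np.linalg.norm(u)
        a=(A[:,:2]-tcp[:2])@u; l=(A[:,:2]-tcp[:2])@np.array([-u[1],u[0]])
        print(n,r[0]["p"],"along",np.percentile(a,[1,99.5]))
        for lo in range(40,170,20):
            k=(a>lo/1e3)&(a<lo/1e3+.02)
            if k.sum()>3: print(lo,k.sum(),"lat",np.percentile(l[k],[5,50,95]),"z-tcp",np.percentile(A[k,2]-tcp[2],[5,50,95]))
    r=masks_of("open_jar",c)
    if r:
        J=world(c,r[0]["region"]); R=J[(J[:,2]>.094)&(J[:,2]<.105)]
        if len(R)>5: print(n,"rim",cv2.minEnclosingCircle(R[:,:2].astype(np.float32)),np.median(R[:,2]),len(R))
        ims.append(c)
c=ims[0]; x,y=map(int,r[0]["xy"]) if 0 else (330,310)
cv2.imwrite("pics/z%s.png"%sys.argv[1],cv2.resize(c["frame"][y-90:y+90,x-120:x+120,::-1],(800,600),interpolation=cv2.INTER_CUBIC))
E
python3 look.py 2
```

```text
[ 0.4627 -0.3116  0.1763]
scene 0.71 along [-0.0342  0.2144]
60 9 lat [0.0142 0.0147 0.0149] z-tcp [-0.0453 -0.0391 -0.0285]
80 18 lat [0.0142 0.0145 0.0152] z-tcp [-0.0483 -0.0412 -0.0326]
100 14 lat [-0.0136  0.0012  0.0151] z-tcp [-0.0308 -0.0253 -0.0229]
120 151 lat [-0.0118 -0.0007  0.0151] z-tcp [-0.0438 -0.0395 -0.0221]
140 87 lat [-0.0115 -0.0017  0.0152] z-tcp [-0.0408 -0.0373 -0.023 ]
160 4 lat [-0.0135 -0.0127 -0.0116] z-tcp [-0.1784 -0.1768 -0.1756]
scene rim ((0.5945330858230591, 0.08620051294565201), 0.03645342215895653) 0.1006705259981494 64
top 0.44 along [0.0314 0.0515]
40 13 lat [0.0043 0.013  0.0153] z-tcp [-0.0471 -0.0285 -0.0218]
top rim ((0.5775805115699768, -0.05220748484134674), 0.026323355734348297) 0.0982388698579801 91
```

View pics/z2.png

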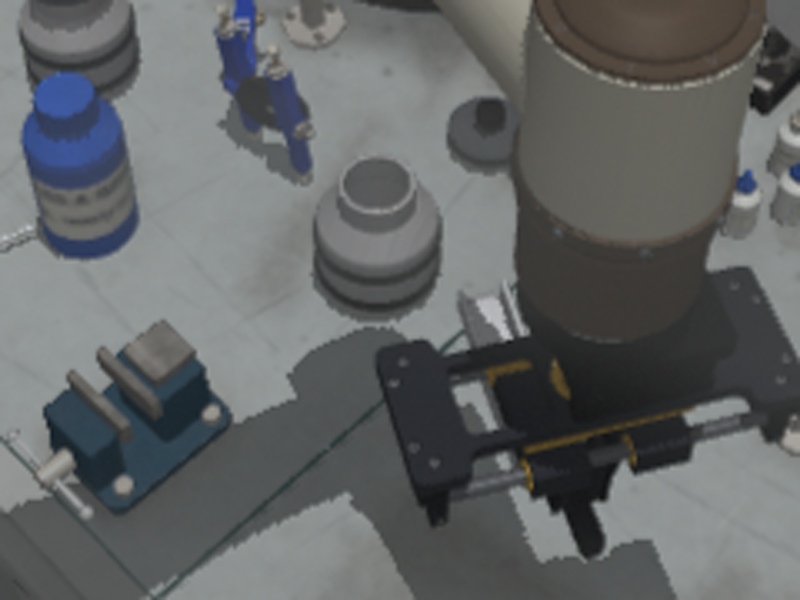

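The view shows the pan level below the gripper, with its spout at (490,310) short of the jar mouth at (378,185). It sags about 2° nose-down, which is acceptable. Next I'll carry it over the mouth.

>>> drive_tool --pt "0 0.5 2 0 0 0 0" --pt "0 1.2 4.5 0 0 0 0" --pt "0 2 8 0 0 0 0" --pt "0 2.8 10.5 0 0 0 0" --pt "0 3 11.5 0 0 0 0"

```text
time_s: 6.82
tcp_pos: [0.4726, -0.2742, 0.1766]
ee_rot: [[-0.501, -0.865, 0.0], [-0.865, 0.501, 0.0], [-0.0, 0.0, -1.0]]
wrist_force: [0.4, 0.1, -2.4]
gripper_width: 0.14
gripper_force: 29.9
```

>>> drive_tool --pt "0 3 11.5 0 0 0 0" --pt "0 3 11.5 0 0 0 0" --pt "0 3 11.5 0 0 0 0" --pt "0 3 11.5 0 0 0 0" --pt "0 2.8 10.5 0 0 0 0"

```text
time_s: 7.23
tcp_pos: [0.4876, -0.2173, 0.1767]
ee_rot: [[-0.501, -0.866, 0.0], [-0.866, 0.501, 0.0], [-0.0, -0.0, -1.0]]
wrist_force: [0.9, -0.5, -1.7]
gripper_width: 0.139
gripper_force: 29.9
```

>>> drive_tool --pt "0 2.5 9 0 0 0 0" --pt "0 1.7 6.5 0 0 0 0" --pt "0 1 3.5 0 0 0 0" --pt "0 0.5 1.5 0 0 0 0" --pt "0 0 0 0 0 0 0"

```text
time_s: 7.65
tcp_pos: [0.493, -0.1981, 0.1767]
ee_rot: [[-0.501, -0.865, -0.0], [-0.865, 0.501, -0.0], [0.0, -0.0, -1.0]]
wrist_force: [1.0, -0.2, -2.2]
gripper_width: 0.146
gripper_force: 29.9
```

```bash
python3 look.py 3
```

```text
[ 0.493  -0.1981  0.1767]
scene 0.46 along [-0.0345  0.0995]
80 5 lat [-0.0443 -0.0295 -0.0286] z-tcp [-0.1809 -0.1785 -0.1768]
scene rim ((0.5767620801925659, -0.049740634858608246), 0.026214957237243652) 0.09776971057545676 25
```

View pics/z3.png

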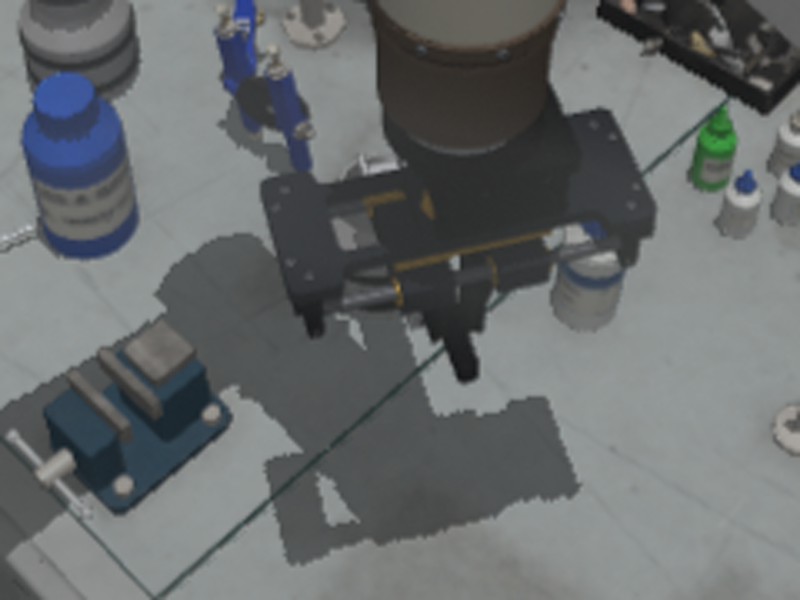

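The gripper hides the spout in this view; the jar rim shows at about (370,165). The predicted lip tip is about 7 mm short of the mouth axis. I'll nudge it 2 mm forward and lower it slowly, watching the force.

>>> drive_tool --pt "0 1 1.7 -5 0 0 0" --pt "0 0 0 -8 0 0 0" --pt "0 0 0 -8 0 0 0" --pt "0 0 0 -5 0 0 0" --pt "0 0 0 -3 0 0 0"

```text
time_s: 8.37
tcp_pos: [0.4931, -0.1964, 0.1461]
ee_rot: [[-0.501, -0.865, -0.003], [-0.865, 0.501, 0.0], [0.001, 0.002, -1.0]]
wrist_force: [-0.2, -0.1, -2.3]
gripper_width: 0.141
gripper_force: 29.9
```

>>> drive_tool --pt "0 0 0 -2 0 0 0" --pt "0 0 0 -2 0 0 0" --pt "0 0 0 -1 0 0 0" --pt "0 0 0 0 0 0 0"

```text
time_s: 8.7
tcp_pos: [0.4939, -0.1966, 0.1426]
ee_rot: [[-0.501, -0.865, -0.0], [-0.865, 0.501, 0.0], [0.0, 0.0, -1.0]]
wrist_force: [0.3, -0.7, -1.5]
gripper_width: 0.146
gripper_force: 29.9
```

>>> drive_tool --pt "0 0 0 -1 0 0 0" --pt "0 0 0 -1 0 0 0" --pt "0 0 0 0 0 0 0"

```text
time_s: 8.95
tcp_pos: [0.4938, -0.1965, 0.1406]
ee_rot: [[-0.501, -0.865, -0.0], [-0.865, 0.501, 0.0], [-0.0, 0.0, -1.0]]
wrist_force: [0.8, 0.0, -2.3]
gripper_width: 0.14
gripper_force: 29.9
```

>>> drive_tool --pt "0 0 0 -1 0 0 0" --pt "0 0 0 -1 0 0 0" --pt "0 0 0 0 0 0 0"

```text
time_s: 9.2
tcp_pos: [0.4938, -0.1965, 0.1384]
ee_rot: [[-0.501, -0.865, -0.0], [-0.865, 0.501, 0.0], [0.0, 0.0, -1.0]]
wrist_force: [0.1, 0.4, -3.0]
gripper_width: 0.141
gripper_force: 29.9
```

>>> drive_tool --pt "0 0 0 -1 0 0 0" --pt "0 0 0 -1 0 0 0" --pt "0 0 0 0 0 0 0"

```text
time_s: 9.45
tcp_pos: [0.4939, -0.1966, 0.1365]
ee_rot: [[-0.501, -0.865, -0.0], [-0.865, 0.501, -0.0], [0.0, 0.0, -1.0]]
wrist_force: [-0.6, 0.3, -2.2]
gripper_width: 0.141
gripper_force: 29.9
```

Run:
```python
from station import sense
s=sense();print(s["moment"],s["wrist_force"])
```

```text
[-0.10511578 -0.00035237  0.01580157] [-0.60043346  0.33940562 -2.23824457]
```

>>> drive_tool --pt "0 0 0 -1 0 0 0" --pt "0 0 0 -1 0 0 0" --pt "0 0 0 0 0 0 0"

```text
time_s: 9.7
tcp_pos: [0.4938, -0.1967, 0.1346]
ee_rot: [[-0.501, -0.865, -0.0], [-0.865, 0.501, -0.0], [0.0, 0.0, -1.0]]
wrist_force: [-0.2, -0.9, -1.7]
gripper_width: 0.139
gripper_force: 29.9
```

Run:
```python
from station import sense
s=sense();print(s["moment"],s["wrist_force"])
```

```text
[-0.24329706  0.0296917   0.017575  ] [-0.1732662  -0.88587278 -1.65816811]
```

>>> drive_tool --pt "0 0 0 -1 0 0 0" --pt "0 0 0 -1 0 0 0" --pt "0 0 0 0 0 0 0"

```text
time_s: 9.95
tcp_pos: [0.4938, -0.1967, 0.1326]
ee_rot: [[-0.501, -0.865, -0.0], [-0.865, 0.501, -0.0], [0.0, 0.0, -1.0]]
wrist_force: [-1.3, -1.8, 0.5]
gripper_width: 0.142
gripper_force: 29.9
```

Run:
```python
from station import sense
s=sense();print(s["moment"],s["wrist_force"])
```

```text
[-0.30454888  0.15700263 -0.00669197] [-1.29046068 -1.82209876  0.47719136]
```

>>> drive_tool --pt "0 0 0 -1 0 0 0" --pt "0 0 0 -1 0 0 0" --pt "0 0 0 0 0 0 0"

```text
time_s: 10.2
tcp_pos: [0.4938, -0.1967, 0.1306]
ee_rot: [[-0.501, -0.865, -0.0], [-0.865, 0.501, -0.0], [0.0, 0.0, -1.0]]
wrist_force: [-1.6, -1.5, 1.2]
gripper_width: 0.142
gripper_force: 29.9
```

Run:
```python
from h import *
np.set_printoptions(precision=3,suppress=True)
s=sense();print(s["moment"],s["wrist_force"])
c=wrist(); save(c,"w4")
cs=capture("scene"); cv2.imwrite("pics/z4.png",cv2.resize(cs["frame"][240:330,230:350,::-1],(800,600),interpolation=cv2.INTER_CUBIC))
```

```text
[-0.489  0.236  0.005] [-1.622 -1.486  1.157]
```

View pics/z4.png

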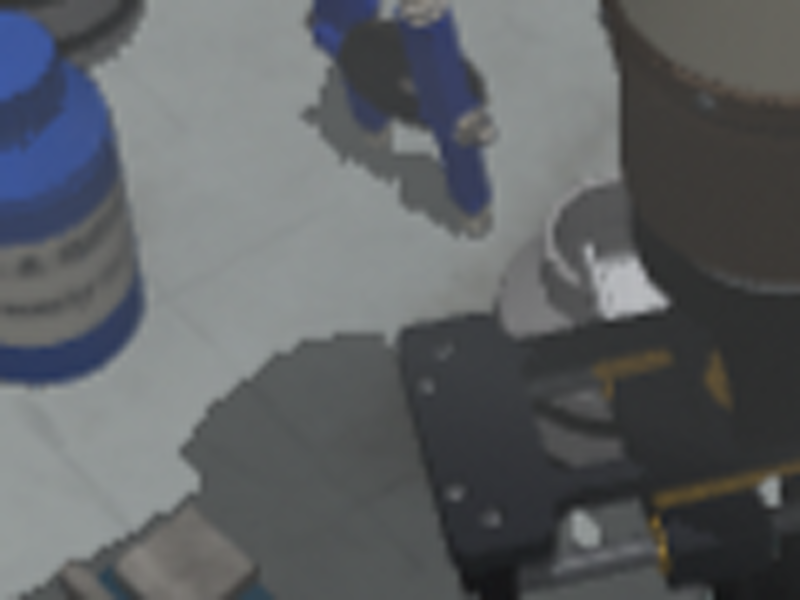

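Run:
```python
from h import *
c=capture("scene"); s=sense(); print(s["tcp_pos"],s["wrist_force"])
tcp=s["tcp_pos"]; u=np.array([.501,.865,0]); l=np.array([-.865,.501,0])
z=np.array([0,0,1.])
def pr(X):
    p=np.array(c["R"])@X+c["t"]; q=np.array([c["fx"]*p[0]/p[2]+c["cx"],c["fy"]*p[1]/p[2]+c["cy"]]); return np.round((q-[230,240])*6.667)
J=np.array([.577,-.052,.098])
print("mouth",pr(J),"rim left",[pr(J+.022*np.array([np.cos(a),np.sin(a),0])) for a in np.arange(0,6.3,1.05)])
for n,x,y,h in (("tip",92.5,9,2.5),("tipR",92.5,-9,2.5),("spoutL",82,13.5,15),("spoutR",82,-13.5,15),("wallL",82,14,31),("wallR",82,-14,31)):
    print(n,pr(tcp+u*(x+69)/1e3+l*y/1e3+z*(h-47)/1e3))
```

```text
[ 0.49394071 -0.19671118  0.1307874 ] [-0.72045664 -2.67494598  0.75154047]
mouth [612. 232.] rim left [array([660., 195.]), array([595., 182.]), array([548., 219.]), array([565., 271.]), array([630., 284.]), array([678., 245.])]
tip [592. 272.]
tipR [645. 261.]
spoutL [586. 276.]
spoutR [667. 259.]
wallL [584. 246.]
wallR [669. 228.]
```

Run:
```python
import numpy as np
f=lambda t:np.array([-147*np.cos(t)+35*np.sin(t),147*np.sin(t)+35*np.cos(t)])
for i in range(14):
    d=f(np.radians(3*i+3))-f(np.radians(3*i))+(np.array([0,.5]) if i<4 else np.array([.3,0]))
    print(i,np.round([.501*d[0],.865*d[0],d[1]],1))
```

```text
0 [1.  1.8 8.1]
1 [1.2 2.1 8. ]
2 [1.4 2.4 7.9]
3 [1.6 2.8 7.7]
4 [1.9 3.4 7.1]
5 [2.1 3.7 6.9]
6 [2.3 4.  6.6]
7 [2.5 4.3 6.4]
8 [2.6 4.6 6.2]
9 [2.8 4.8 5.9]
10 [2.9 5.1 5.6]
11 [3.1 5.3 5.3]
12 [3.2 5.6 5. ]
13 [3.4 5.8 4.7]
```

>>> drive_tool --pt "0 1.0 1.8 8.1 -0.0453 0.0262 0" --pt "0 1.2 2.1 8.0 -0.0453 0.0262 0" --pt "0 1.4 2.4 7.9 -0.0453 0.0262 0" --pt "0 0 0 0 0 0 0" --pt "0 0 0 0 0 0 0"

```text
time_s: 10.77
tcp_pos: [0.498, -0.1892, 0.1544]
ee_rot: [[-0.494, -0.866, -0.077], [-0.856, 0.5, -0.134], [0.154, -0.0, -0.988]]
wrist_force: [0.0, 0.1, -0.8]
gripper_width: 0.138
gripper_force: 30.0
```

>>> drive_tool --pt "0 0 0 0 0 0 0" --pt "0 0 0 0 0 0 0" --pt "0 0 0 0 0 0 0"

```text
time_s: 11.02
tcp_pos: [0.4974, -0.1904, 0.1543]
ee_rot: [[-0.496, -0.865, -0.078], [-0.854, 0.502, -0.134], [0.155, 0.0, -0.988]]
wrist_force: [0.4, 1.0, -1.2]
gripper_width: 0.142
gripper_force: 29.9
```

>>> drive_tool --pt "0 1.6 2.8 7.7 -0.0453 0.0262 0" --pt "0 1.9 3.4 7.1 -0.0453 0.0262 0" --pt "0 2.1 3.7 6.9 -0.0453 0.0262 0" --pt "0 2.3 4.0 6.6 -0.0453 0.0262 0" --pt "0 0 0 0 0 0 0"

```text
time_s: 11.43
tcp_pos: [0.5066, -0.1757, 0.1831]
ee_rot: [[-0.466, -0.867, -0.179], [-0.809, 0.499, -0.312], [0.359, -0.001, -0.933]]
wrist_force: [1.0, -0.8, -0.0]
gripper_width: 0.148
gripper_force: 30.0
```

Run:
```python
from h import *
c=capture("scene");s=sense(); print(s["tcp_pos"],s["wrist_force"],np.degrees(np.arccos(-s["ee_rot"][2,2])))
cv2.imwrite("pics/z5.png",cv2.resize(c["frame"][240:330,230:350,::-1],(800,600),interpolation=cv2.INTER_CUBIC))
```

```text
[ 0.5058075  -0.17587014  0.18251934] [-0.11702491 -0.45907081 -1.60330585] 20.943946433730154
```

View pics/z5.png

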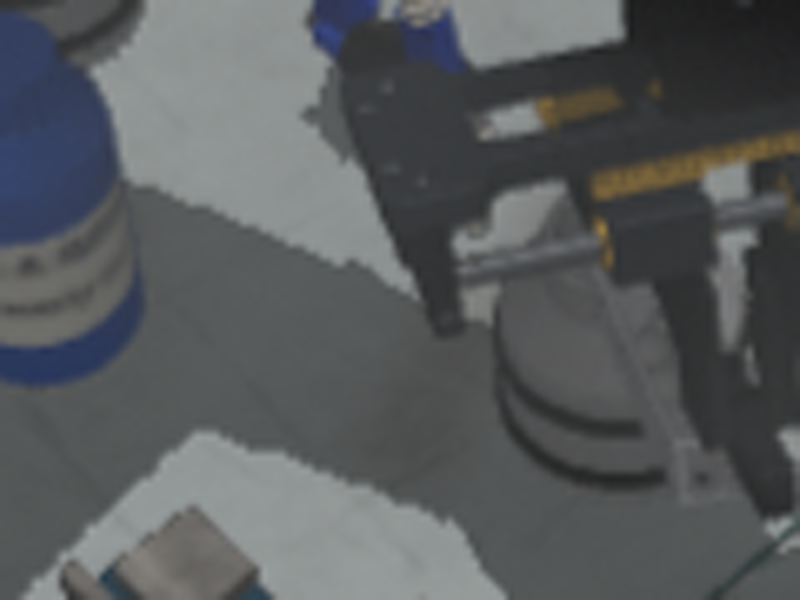

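The jar still stands upright with the pan nosed into it at about (600,230). I'll continue the tilt.

>>> drive_tool --pt "0 2.5 4.3 6.4 -0.0453 0.0262 0" --pt "0 2.6 4.6 6.2 -0.0453 0.0262 0" --pt "0 2.8 4.8 5.9 -0.0453 0.0262 0" --pt "0 2.9 5.1 5.6 -0.0453 0.0262 0" --pt "0 3.1 5.3 5.3 -0.0453 0.0262 0"

```text
time_s: 11.9
tcp_pos: [0.5189, -0.1528, 0.2124]
ee_rot: [[-0.407, -0.865, -0.295], [-0.7, 0.503, -0.508], [0.588, -0.0, -0.809]]
wrist_force: [0.5, -0.2, -1.0]
gripper_width: 0.141
gripper_force: 30.0
```

>>> drive_tool --pt "0 3.2 5.6 5.0 -0.0453 0.0262 0" --pt "0 3.4 5.8 4.7 -0.0453 0.0262 0" --pt "0 0 0 0 0 0 0" --pt "0 0 0 0 0 0 0" --pt "0 0 0 0 0 0 0"

```text
time_s: 12.32
tcp_pos: [0.5255, -0.1413, 0.2214]
ee_rot: [[-0.374, -0.865, -0.335], [-0.644, 0.502, -0.577], [0.667, 0.0, -0.745]]
wrist_force: [0.5, 0.6, -0.6]
gripper_width: 0.143
gripper_force: 30.0
```

>>> drive_tool --pt "0 0 0 0 0 0 0" --pt "0 0 0 0 0 0 0" --pt "0 0 0 0 0 0 0" --pt "0 0 0 0 0 0 0" --pt "0 0 0 0 0 0 0"

```text
time_s: 12.73
tcp_pos: [0.5257, -0.1411, 0.2223]
ee_rot: [[-0.373, -0.865, -0.335], [-0.643, 0.501, -0.579], [0.669, -0.0, -0.743]]
wrist_force: [1.6, 0.6, -1.7]
gripper_width: 0.143
gripper_force: 30.0
```

>>> drive_tool --pt "0 0 0 0 0 0 0" --pt "0 0 0 0 0 0 0" --pt "0 0 0 0 0 0 0" --pt "0 0 0 0 0 0 0" --pt "0 0 0 0 0 0 0"

```text
time_s: 13.15
tcp_pos: [0.5259, -0.1409, 0.2221]
ee_rot: [[-0.373, -0.865, -0.335], [-0.643, 0.501, -0.579], [0.669, -0.0, -0.743]]
wrist_force: [0.4, -0.4, -0.6]
gripper_width: 0.144
gripper_force: 30.0
```

Run:
```python
from h import *
c=capture("scene");s=sense(); print(s["tcp_pos"],s["wrist_force"],np.degrees(np.arccos(-s["ee_rot"][2,2])))
for n in ("scene","top","wrist"):
    d=c if n=="scene" else capture(n)
    r=masks_of("ball",d); print(n,[(round(q["p"],2),q["xy"]) for q in r[:6]])
cv2.imwrite("pics/z6.png",np.hstack([cv2.resize(c["frame"][210:360,210:370,::-1],(400,375),interpolation=cv2.INTER_CUBIC),cv2.resize(d["frame"][:,:,::-1],(400,375))]))
```

```text
[ 0.52592128 -0.14086336  0.22210421] [ 0.28442598 -1.21273963 -0.32279193] 41.98009049865187
scene []
top [(0.48, [354.6, 224.8])]
wrist []
```

View pics/z6.png

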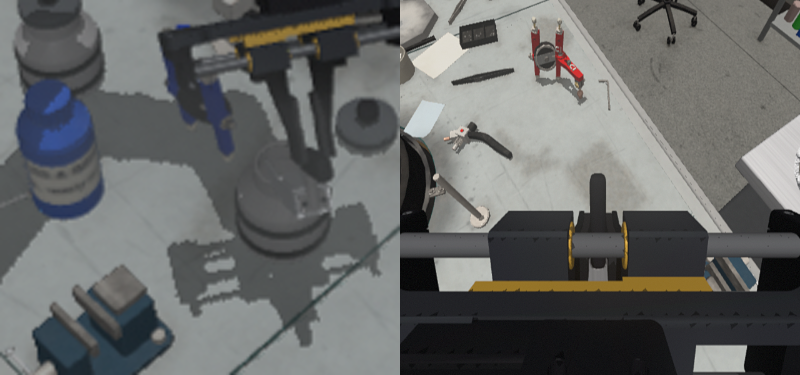

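The jar stands and the pan is still nosed into it at about (310,190) in the left half; no loose balls are visible. I'll tilt back level while lifting clear.

>>> drive_tool --pt "0 -6.6 -11.4 -7.7 0.0906 -0.0524 0" --pt "0 -6.0 -10.4 -8.9 0.0906 -0.0524 0" --pt "0 -5.4 -9.4 -9.1 0.0906 -0.0524 0" --pt "0 -4.8 -8.3 -10 0.0906 -0.0524 0" --pt "0 -4.0 -7.1 -10 0.0906 -0.0524 0"

```text
time_s: 13.87
tcp_pos: [0.4984, -0.1876, 0.1763]
ee_rot: [[-0.49, -0.866, -0.101], [-0.847, 0.501, -0.176], [0.203, -0.001, -0.979]]
wrist_force: [0.1, -0.7, -1.7]
gripper_width: 0.14
gripper_force: 29.9
```

>>> drive_tool --pt "0 -3.0 -5.2 -8 0.0906 -0.0524 0" --pt "0 -2.2 -3.9 -5 0.0906 -0.0524 0" --pt "0 0 0 10 0 0 0" --pt "0 0 0 10 0 0 0" --pt "0 0 0 0 0 0 0"

```text
time_s: 14.28
tcp_pos: [0.4954, -0.1972, 0.186]
ee_rot: [[-0.501, -0.866, 0.004], [-0.866, 0.501, -0.003], [0.0, -0.005, -1.0]]
wrist_force: [0.6, 0.1, -0.7]
gripper_width: 0.143
gripper_force: 30.0
```

>>> drive_tool --pt "0 -2 -8 0 0 0 0" --pt "0 -4 -15 0 0 0 0" --pt "0 -6 -22 0 0 0 0" --pt "0 -6 -25 0 0 0 0" --pt "0 -6 -22 0 0 0 0"

```text
time_s: 14.7
tcp_pos: [0.4698, -0.2888, 0.1827]
ee_rot: [[-0.499, -0.867, -0.002], [-0.867, 0.499, -0.0], [0.001, 0.002, -1.0]]
wrist_force: [0.5, -0.0, -1.4]
gripper_width: 0.14
gripper_force: 29.9
```

>>> drive_tool --pt "0 -5 -15 0 0 0 0" --pt "0 -2 -8 0 0 0 0" --pt "0 0 0 0 0 0 0" --pt "0 0 0 0 0 0 0"

```text
time_s: 15.03
tcp_pos: [0.463, -0.3111, 0.1828]
ee_rot: [[-0.501, -0.866, -0.001], [-0.866, 0.501, 0.0], [0.0, 0.001, -1.0]]
wrist_force: [-0.9, -0.0, -1.8]
gripper_width: 0.144
gripper_force: 29.9
```

Run:
```python
from h import *
np.set_printoptions(precision=3,suppress=True)
t=capture("top"); c=capture("scene"); s=sense(); print(s["tcp_pos"],s["wrist_force"])
for l in ("ball","open_jar","pan"):
    r=masks_of(l,t)
    for q in r[:6]: 
        P=world(t,q["region"]); print(l,round(q["p"],2),q["xy"],q["region"].sum(),np.median(P,axis=0) if len(P) else "")
    if l=="open_jar":
        P=world(t,r[0]["region"]); R=P[P[:,2]>.094]; print("rim",R.mean(0)); I=P[np.hypot(P[:,0]-.577,P[:,1]+.0525)<.018]; print("inside z",np.sort(I[:,2])[::6])
cv2.imwrite("pics/z7.png",np.hstack([cv2.resize(t["frame"][219:279,280:340,::-1],(400,400),interpolation=cv2.INTER_CUBIC),cv2.resize(c["frame"][240:360,270:390,::-1],(400,400),interpolation=cv2.INTER_CUBIC)]))
```

```text
[ 0.463 -0.311  0.183] [ 0.492  0.381 -1.972]
ball 0.17 [198.9, 256.9] 965 [0.546 0.234 0.076]
open_jar 0.68 [308.6, 251.0] 878 [ 0.576 -0.052  0.064]
open_jar 0.19 [244.9, 286.5] 630 [0.458 0.116 0.112]
rim [ 0.577 -0.053  0.099]
inside z [-0.001  0.001  0.004  0.005  0.005  0.005  0.006  0.007  0.008  0.009
  0.009  0.01   0.013]
pan 0.42 [396.7, 283.9] 108 [ 0.478 -0.27   0.15 ]
```

View pics/z7.png

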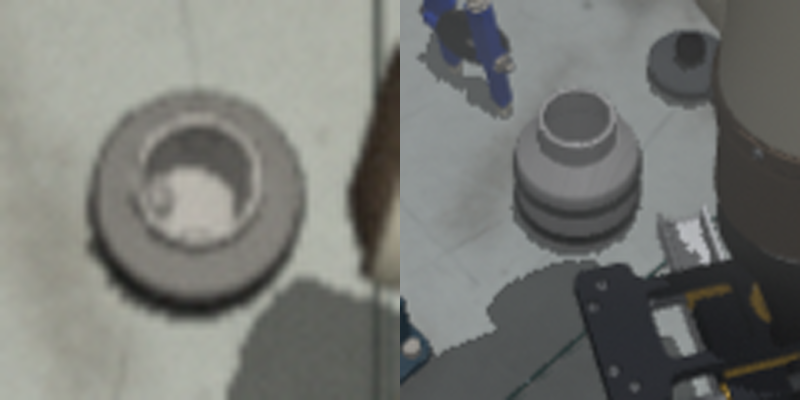

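The top view shows balls inside the jar at (160,200) and (200,235), and the jar has not moved. Next I'll set the pan down at its old place.

>>> drive_tool --pt "0 0 0 -12 0 0 0" --pt "0 0 0 -25 0 0 0" --pt "0 0 0 -30 0 0 0" --pt "0 0 0 -25 0 0 0" --pt "0 0 0 -20 0 0 0"

```text
time_s: 15.7
tcp_pos: [0.4623, -0.3107, 0.0696]
ee_rot: [[-0.501, -0.866, -0.002], [-0.866, 0.501, 0.001], [0.0, 0.002, -1.0]]
wrist_force: [0.6, -1.3, -2.2]
gripper_width: 0.143
gripper_force: 29.9
```

>>> drive_tool --pt "0 0 0 -10 0 0 0" --pt "0 0 0 -5 0 0 0" --pt "0 0 0 -3 0 0 0" --pt "0 0 0 -3 0 0 0" --pt "0 0 0 0 0 0 0"

```text
time_s: 16.12
tcp_pos: [0.4635, -0.3117, 0.051]
ee_rot: [[-0.501, -0.865, 0.001], [-0.865, 0.501, -0.001], [-0.0, -0.001, -1.0]]
wrist_force: [-0.8, -0.4, -1.8]
gripper_width: 0.141
gripper_force: 29.9
```

>>> drive_tool --pt "0 0 0 -2 0 0 0" --pt "0 0 0 0 0 0 0" --pt "0 0 0 0 0 0 0"

```text
time_s: 16.37
tcp_pos: [0.4633, -0.3117, 0.049]
ee_rot: [[-0.501, -0.865, 0.001], [-0.865, 0.501, -0.0], [-0.0, -0.001, -1.0]]
wrist_force: [0.9, 0.3, -1.0]
gripper_width: 0.141
gripper_force: 30.0
```

>>> drive_tool --pt "0 0 0 -1 0 0 0" --pt "0 0 0 -1 0 0 0" --pt "0 0 0 0 0 0 0"

```text
time_s: 16.62
tcp_pos: [0.4634, -0.312, 0.0471]
ee_rot: [[-0.501, -0.866, 0.001], [-0.866, 0.501, -0.001], [0.0, -0.001, -1.0]]
wrist_force: [-0.9, -1.0, 3.8]
gripper_width: 0.142
gripper_force: 29.9
```

>>> drive_tool --pt "25 0 0 0 0 0 0" --pt "40 0 0 0 0 0 0" --pt "50 0 0 0 0 0 0" --pt "60 0 0 0 0 0 0" --pt "60 0 0 0 0 0 0"

```text
time_s: 17.03
tcp_pos: [0.4629, -0.3115, 0.0462]
ee_rot: [[-0.501, -0.865, -0.0], [-0.865, 0.501, 0.0], [-0.0, 0.0, -1.0]]
wrist_force: [0.0, 0.8, 0.2]
gripper_width: 0.437
gripper_force: 0.0
```

>>> drive_tool --pt "60 0 0 10 0 0 0" --pt "60 0 0 25 0 0 0" --pt "60 0 0 35 0 0 0" --pt "60 0 0 35 0 0 0" --pt "60 0 0 35 0 0 0"

```text
time_s: 17.45
tcp_pos: [0.4626, -0.3115, 0.1886]
ee_rot: [[-0.501, -0.865, 0.0], [-0.865, 0.501, -0.0], [0.0, -0.0, -1.0]]
wrist_force: [1.6, 0.4, 0.5]
gripper_width: 0.594
gripper_force: 0.0
```

>>> drive_tool --pt "60 -5 25 30 0 0 0" --pt "60 -5 25 20 0 0 0" --pt "60 -5 25 0 0 0 0" --pt "60 0 0 0 0 0 0" --pt "60 0 0 0 0 0 0"

```text
time_s: 17.87
tcp_pos: [0.4478, -0.2357, 0.2378]
ee_rot: [[-0.499, -0.866, 0.002], [-0.866, 0.499, -0.0], [-0.001, -0.002, -1.0]]
wrist_force: [-0.6, 0.2, 0.6]
gripper_width: 0.601
gripper_force: 0.0
```

Run:
```python
from h import *
np.set_printoptions(precision=3,suppress=True)
w=wrist(); save(w,"w8"); print(w["s"]["tcp_pos"])
r=masks_of("pan",w)
A=world(w,r[0]["region"]); H=A[(A[:,2]>.045)&(A[:,2]<.065)]
print(r[0]["p"],np.percentile(A,[1,50,99],axis=0).ravel()); 
u=np.array([.501,.865]); a=H[:,:2]@u; print("handle slope",np.degrees(np.polyfit(a,H[:,2],1)[0]),np.median(H[:,2]))
print([(q["p"],q["xy"]) for q in masks_of("ball",w)])
t=capture("top")
for l in ("open_jar","closed_jar","spray_bottle","flask"):
    r=masks_of(l,t); 
    if r: print(l,np.percentile(world(t,r[0]["region"]),[3,97],axis=0).ravel())
```

```text
[ 0.448 -0.236  0.238]
0.87 [ 0.447 -0.339  0.     0.501 -0.253  0.012  0.547 -0.177  0.056]
handle slope -0.6319371526419042 0.053785300727954094
[]
open_jar [ 0.609 -0.071  0.061  0.617 -0.049  0.073]
closed_jar [0.512 0.203 0.011 0.582 0.275 0.128]
spray_bottle [0.43  0.089 0.036 0.489 0.147 0.144]
flask [ 0.636 -0.193  0.001  0.673 -0.153  0.106]
```

View pics/w8.png

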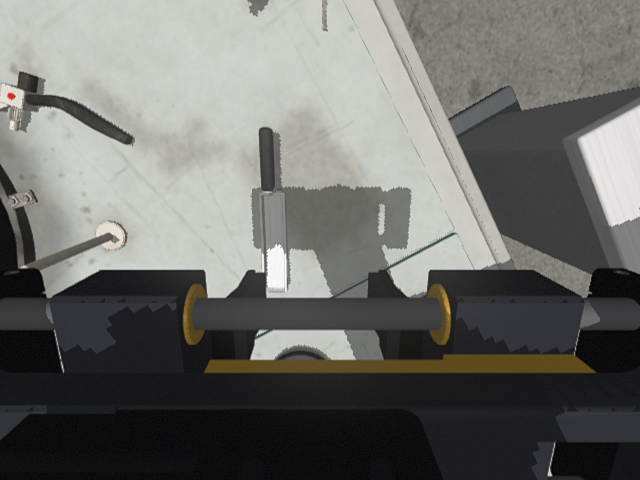

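The wrist view shows the pan lying flat and empty from (267,130) to (275,290). The gripper is clear and the bystanders have not moved.

```bash
python3 -c "
from station import finish_job
print(finish_job())"
```

```text
the job is handed in; nothing more can be done
None
```

I handed the job in after 18 s of the 64 s allowed. The pan lies empty, flat and released. The closed jar and both bottles are where they stood, and the open jar had not moved when last seen clearly. The tang stayed well clear of the arm. I could see only about two balls through the jar's mouth, so I infer all five went in from the empty pan and no loose ball in view; `finish_job()` returned no verdict.

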